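# Couple the blow-off nozzle to the bench air outlet

## Robot

A 6-joint arm with a two-finger parallel gripper is mounted at the origin on the work surface. World frame = base frame: x ahead of the robot, y to its left, z up, the work surface at z = 0. Lengths are in mm, angles in rad, forces in N, time in s.
With the tool pointing down it reaches from about 350 to 975 mm from the base axis. Payload 7.1 kg.
Tool frame: the origin (TCP) lies midway between the tips of the shut fingers; the grasp point (between the pads) lies 19 mm behind it (ctrl.grip_depth is the distance from the TCP to the grasp point, in mm); z points along the fingers, y is the line along which they close (so a half turn about z gives the same grasp; the last joint's range is limited). The gripper opens to 88 mm and grips with 3 to 60 N. Pads are 20 mm wide; open, the fingers measure 115 mm over their backs; the gripper's body (75 mm by 178 mm) begins 61 mm behind the grasp point.
Start: joints at [-1.151, 0.423, 1.63, -0, 1.089, -0.019], TCP at [265.548, -565.764, 222.675] pointing down, gripper open.
Joint ranges: [-3, 3], [-0.9, 2.11], [0.09, 2.58], [-1.31, 4.45], [0.11, 2.69], [-2.54, 2.54]. Speed limits (rad/s): [2.39, 2.39, 3.01, 3.14, 3.14, 3.14].

## Interface

Orientations are given as a rotation vector (axis times angle).
In Python, from workcell import ctrl, cams gives the robot as it stands.
- The arm moves only by the tool move_arm, never from a script. Its argument "steps" is a list of rows, each a list of 3 entries, a list of its own where there are three numbers: the shift along the tool's x, y, z in units of 25 mm (1.0 is 25 mm), then the turn about the tool's z in units of 5 degrees (1.0 is 5 degrees), then the closure, from 0 (fully open) to 1 (shut). A call has 1 to 20 rows; each row shifts and turns the commanded pose from where the row before left it, along the tool's axes as they then stand; what a row does not reach is not made up. A row lasts 1/12 s, in which the tool goes at most 41.7 mm and 7.16 degrees, less where a joint would pass 70% of its speed; a pose out of reach is approached as far as the arm can. A call is refused whole if a number of a shift passes 1 or a number of a turn 1, either way. A call with a gripper value outside its range is refused whole. The fingers move at their own pace and stop on an object; the grip force is fixed at half the most. Time passes only in rows, so rows that do not move let the fingers close. It gives the time, the measured TCP pose, the force, the opening and the grip force at its end, in the units of the state.
- ctrl.get_obs(): the state, without advancing time (a new reading comes with each control period).
- cams.get_image(name): name is "scene" or "top"; returns a dict with "image" (384x512x3 uint8, red, green, blue), "camera_matrix" (3x3 intrinsics, pixels), "xyz" and "rotation" of the camera in the world. Camera axes: x right, y down, z forward; pixel columns grow to the right and rows downward; lengths in mm; the calibration is good to about 2 mm. A picture is of the moment at which its call begins. There is no depth.
- ctrl.close_job(): hands the job in; it is judged then, once.
Trained networks look in the newest picture that a camera, given by its name, has taken for a name from the list of things; names that differ only in an ending like _2 or _b are one class to them, and where a whole thing is asked for, a point or a joint stands for the part that bears it (a point fixed in the world has none). Each returns a list of dicts, best first, with "p" (0 to 1); they miss things now and then, are a little off and sometimes report something else, mostly with a low value. They report only what shows in the picture. A call takes as long as a camera call. They do not tell look-alikes from the thing itself.
- cams.boxes_of(camera, thing): "rect" ([centre column, centre row, width, height] in pixels, round what is visible of it).
- cams.cut_out(camera, thing): "pixels" (384x512 bool, what is visible of it) and "rect" ([centre column, centre row, width, height] in pixels, round what is visible of it).
The state is a dict: "t": time; "qpos": joint angles; "qvel": joint speeds; "joint_torque": joint torques, N m; "ee_pos": TCP position; "orientation": TCP orientation; "ft_force": force on the tool from outside, world axes, zero at the start; "moment": the same for the moment, N m; "width": finger opening in mm; "grasp_force": force on a finger pad.
Only numpy, scipy, OpenCV 4.12 (cv2) and the standard library are available. Lean on these libraries where they do the work, as an engineer would, in place of code of your own. Each camera call takes 0.05 s, during which the arm holds its last target. There are 200 camera calls.

## Task

Fit the blue blow-off nozzle to the bench air coupler: pull the coupler's sleeve down until it stays back by itself and let go of it, then put the nozzle's plug in, turn it until its two keys drop into the slots, and push it fully home so that the sleeve springs up and locks it. Leave the nozzle standing there, let go, and leave the other things on the bench alone.

Things in the scene. Friction and masses are not known exactly. Their poses are not given: they have to be found in the camera images.
- coupler: Upright air coupler fixed to the bench: grey block 90 x 90 x 42 mm with a brass pipe stub on its +x side, above it a steel neck with a green band, then the sleeve. Origin: centre of the block's underside, on the coupler's axis; z up along the axis. It stands left or right, its yaw within 0.7 rad of the world's.
- mouth (a point): Centre of the mouth, on the axis at the top face of the brass key ring, 115 mm above the bench; axes as the coupler's. Ring: bore 26 mm, outside 42 mm, two slots facing each other, 13.5 mm wide running outward from the bore. The line through the slots lies within 1.0 rad of the coupler's y axis, either side; it differs each time and is not measured: find it by touch or by eye.
- bore (a point): Point on the axis 21 mm below the mouth, where two steel dogs bar the bore while the sleeve is forward. Pulling the sleeve back draws them aside, a black spring ejector pops up to 19 mm below the mouth and the sleeve stays back. The plug pushes the ejector down (3 to 8 N); in its last 2.5 mm of travel the dogs snap into the plug's groove and the sleeve springs up by itself.
- sleeve_top (a point): Centre of the sleeve's upper rim, on the axis. The sleeve is a ribbed aluminium tube, outside 56 mm, inside 48 mm, 51 mm tall; forward, its rim stands 6 mm above the mouth; nothing is in the way of gripping it from above.
- sleeve (a joint): Travel of the sleeve in m: 0 = forward (up), 0.016 = pulled fully down to its stop. The spring resists with 4 N at 0 and 10 N at 0.016. Pulled beyond about 0.014 and let go, it stays back at about 0.0115.
- plug: Blow-off nozzle, upright, 118 mm long, 0.2 to 0.45 kg. Origin: centre of the underside of its round steel flange (44 mm across, 6 mm thick), z up along its axis. Above it a blue square body 34 x 34 mm, 6 to 56 mm above the origin, sides along the nozzle's x and y, white stripe on the +y and -y sides; then a yellow cone up to 80 mm. Fully home the origin is 0 to 2.5 mm above the mouth.
- keys (a point): On the nozzle's axis, 15 mm below its origin, level with the lower ends of its two brass keys. They are 9 mm wide, stand out along the nozzle's +y and -y to 17 mm from the axis, and reach up to the flange. They land on the key ring at 15 mm from home and drop into the slots when within about 0.12 rad of them (either key in either slot).
- nose_tip (a point): Lower end of the plug nose, 38 mm below the nozzle's origin. The nose is 24 mm thick, its last 3 mm tapered to 18 mm, with a groove 15.6 mm thick from 19 to 29.5 mm below the origin. Once locked the nozzle can rise only 2.5 mm. If it is lifted again after the keys have dropped, the sleeve may spring forward: pull it back anew.
- holder: Wooden block 90 x 90 x 52 mm fixed to the bench with a square hole in its top, 37 mm wide and 44 mm deep; the nozzle stands in it with its flange on the top, 52 mm above the bench. Origin: centre of the underside.
- glue: Yellow glue bottle with a tall cone, 72 mm across, 190 mm tall, standing. Origin: centre of its underside. Leave alone.
- mug: Dark red cup, 76 mm across, 110 mm tall, standing. Origin: centre of its underside. Leave alone.
- tin: Dark round wax tin, 90 mm across, 28 mm tall. Origin: centre of its underside. Leave alone.
- driver: Screwdriver with a blue handle lying on the bench, about 200 mm long, origin near its middle, x along it towards the tip. Leave alone.
Things that resemble listed ones, but are neither listed nor needed, are in the scene too. What is shaped like the plug but red is not meant.

How it is judged (in metres and radians):
On the way, in this order (a step that is already met when the one before it is completed fails the run):
1. the sleeve has been pulled back and stays back with the fingers off it (value of joint sleeve above 0.0065 m and contact force between the fingers and coupler below 0.3 N), for 0.2 s.
2. the plug is in the mouth with its keys dropped into the slots (z of plug in the frame of mouth below 0.007 m and horizontal distance between plug and mouth below 0.004 m), for 0.05 s.
At the end, for the whole second after the job is handed in: The nozzle stands at rest in the coupler, released, upright within 0.1 rad, its flange at most 4.5 mm above the key ring and within 4 mm of the axis, and the sleeve has sprung forward to within 3 mm of its upper end (z of plug in the frame of mouth between -0.003 and 0.0045 m and horizontal distance between plug and mouth below 0.004 m and angle between the z axis of plug and the z axis of coupler, either way round below 0.1 rad and value of joint sleeve below 0.003 m and linear speed of plug below 0.02 m/s); the robot touches nothing.
It fails at once if the glue bottle was moved or tipped (distance of glue from where it was at the start of the episode above 0.03 m or angle between glue's own z axis and vertical above 0.4 rad).
It fails at once if the cup was moved or tipped (distance of mug from where it was at the start of the episode above 0.03 m or angle between mug's own z axis and vertical above 0.4 rad).
It fails at once if the tin was moved (distance of tin from where it was at the start of the episode above 0.03 m).
It fails at once if the screwdriver was moved (distance of driver from where it was at the start of the episode above 0.03 m).
It also fails if it takes over 72 s, if anything falls off the work surface, if the arm or the gripper's body presses on something with over 40 N, if the wrist force passes 120 N, or if a joint passes its speed limit or range.

## Working session

There is one attempt and no reset: what is moved stays moved. The work goes in short steps, Python scripts to look and compute and a tool call to move; the robot and the scene stay as the last step left them, time stands still between calls to the robot, and variables do not carry over. Pictures are saved under pics/ and viewed, at most 10 in all, crops included, and the job is handed in when it is done.

Besides the shell and the picture viewer there is one more tool, called after "Emit:" by a JSON object that holds its "op" and its "data", one argument or row to a line. move_arm: Moves the arm, as the interface text tells. Its arguments: {"type":"object","properties":{"steps":{"type":"array"}},"required":["steps"]}

```bash
ls; mkdir -p pics
python3 - <<'E'
from workcell import ctrl,cams
import cv2,numpy as np
o=ctrl.get_obs();print({k:np.round(v,3) for k,v in o.items()})
for n in("scene","top"):
    d=cams.get_image(n);cv2.imwrite(f"pics/{n}0.png",cv2.resize(d["image"][:,:,::-1],(800,600),interpolation=cv2.INTER_CUBIC))
    print(n,d["camera_matrix"].tolist(),d["xyz"],np.round(d["rotation"],4).tolist())
    for t in("coupler","plug","holder","sleeve_top"):
        print(t,[(round(b["p"],2),np.round(b["rect"],1).tolist()) for b in cams.boxes_of(n,t)[:4]])
E
```

```text
pics
{'t': np.float64(0.0), 'qpos': array([-1.151,  0.424,  1.631, -0.   ,  1.089, -0.019]), 'qvel': array([-0.   ,  0.002, -0.   , -0.   , -0.001,  0.   ]), 'joint_torque': array([-2.0000e-03, -5.4463e+01, -2.7367e+01,  6.4000e-02,  2.3000e-02,
       -0.0000e+00]), 'ee_pos': array([ 265.31 , -565.282,  221.914]), 'orientation': array([-3.065e+00, -6.830e-01,  1.000e-03]), 'ft_force': array([-0.344, -0.789, -0.361]), 'moment': array([0.023, 0.036, 0.006]), 'grasp_force': np.float64(0.0), 'width': np.float64(87.748)}
scene [[421.4271995591627, 0.0, 253.21583687661945], [0.0, 421.4271995591627, 194.03797416217492], [0.0, 0.0, 1.0]] [1396.7096312   499.66326944  789.80582394] [-1.1914, -2.1404, 1.1122]
coupler [(0.76, [241.9, 184.8, 40.0, 51.3])]
plug [(0.88, [299.9, 210.0, 17.9, 27.8]), (0.68, [284.4, 242.4, 12.1, 35.8]), (0.3, [179.4, 171.9, 28.8, 21.7])]
holder [(0.87, [300.9, 225.9, 39.2, 36.0]), (0.52, [243.8, 169.7, 19.5, 23.2]), (0.38, [392.4, 231.3, 31.0, 47.0])]
sleeve_top [(0.78, [242.2, 171.3, 19.3, 24.0]), (0.21, [301.9, 210.8, 18.9, 30.5])]
top [[498.7552899351058, 0.0, 251.85615665343536], [0.0, 498.7552899351058, 190.1160414631651], [0.0, 0.0, 1.0]] [ 330.8571893     5.82425852 1293.09933766] [-2.0143, 2.2154, -0.2252]
coupler [(0.91, [295.7, 234.3, 40.2, 44.3])]
plug [(0.69, [199.8, 215.4, 16.3, 19.8]), (0.58, [191.7, 170.6, 12.2, 22.1])]
holder [(0.36, [107.5, 252.3, 37.6, 31.7])]
sleeve_top [(0.52, [300.4, 234.1, 27.3, 23.9])]
```

View pics/scene0.png

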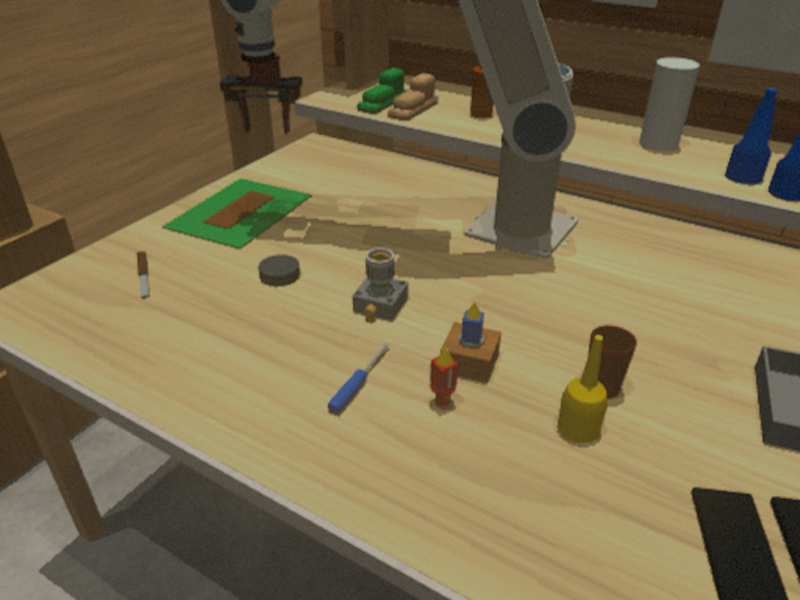

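View pics/top0.png

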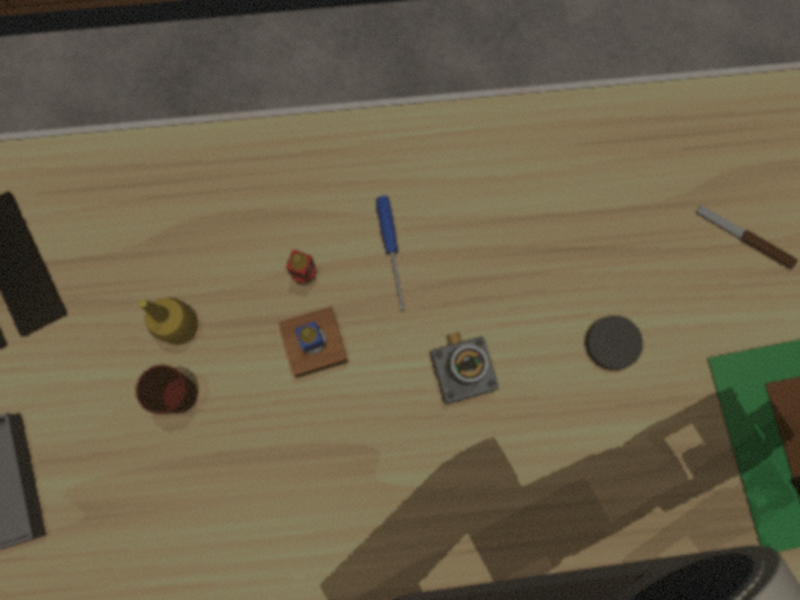

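The blue nozzle in the holder is at scene (472,328) and top (311,337). The red look-alike is at scene (443,378) and top (301,266). The blue one standing in the wooden holder fits the description. The coupler is at scene (380,285) and top (468,365). Next I'll make one enlarged crop of both to confirm and measure.

```bash
cat > h.py <<'E'
from workcell import ctrl,cams
import cv2,numpy as np
from scipy.spatial.transform import Rotation as R
def ray(d,u,v,z):
    "world point at height z seen at pixel u,v"
    r=R.from_rotvec(d["rotation"]).as_matrix()@np.linalg.inv(d["camera_matrix"])@[u,v,1]
    return d["xyz"]+r*(z-d["xyz"][2])/r[2]
def proj(d,P):
    p=np.array(d["camera_matrix"])@(R.from_rotvec(d["rotation"]).as_matrix().T@(np.atleast_2d(P)-d["xyz"]).T)
    return (p[:2]/p[2]).T
def crop(d,u,v,w,h,W=400,H=300):
    M=np.array([[W/w,0,(w/2-u)*W/w],[0,H/h,(h/2-v)*H/h]])
    return cv2.warpAffine(d["image"][:,:,::-1],M,(W,H),flags=cv2.INTER_CUBIC)
E
python3 - <<'E'
from h import *
t=cams.get_image("top");s=cams.get_image("scene")
g=lambda i:cv2.convertScaleAbs(i,alpha=1.6)
im=np.vstack([np.hstack([crop(t,299,234,48,36),crop(t,199,216,64,48)]),np.hstack([crop(s,243,180,64,48),crop(s,301,217,64,48)])])
cv2.imwrite("pics/c1.png",g(im))
for u,v,z in[(299.5,232,121),(199,215.5,108),(200.5,218,52)]:print(ray(t,u,v,z))
for c,n,d in(("top","plug",t),("top","coupler",t),("top","holder",t),("scene","plug",s)):
  for b in cams.cut_out(c,n)[:2]:
    cnt=max(cv2.findContours(b["pixels"].astype(np.uint8),0,2)[0],key=cv2.contourArea)
    print(c,n,round(b["p"],2),np.round(b["rect"],1),cv2.minAreaRect(cnt))
E
```

```text
[ 461.88269492 -117.16705509  121.        ]
[525.76627958 117.18417022 108.        ]
[528.28553741 119.15837321  52.        ]
top plug 0.79 [199.9 215.2  16.9  14.4] ((198.2000274658203, 216.4000244140625), (18.782970428466797, 16.099689483642578), 63.43495178222656)
top plug 0.54 [191.6 171.4  17.1  23.6] ((191.80001831054688, 171.40000915527344), (19.677398681640625, 17.8885440826416), 26.56505012512207)
top coupler 0.58 [297.  234.   44.7  46.8] ((295.7170104980469, 234.0094451904297), (44.09273910522461, 37.3620719909668), 74.05460357666016)
top coupler 0.57 [300.6 234.5  27.   23. ] ((299.0, 233.0), (24.0, 24.0), 90.0)
top holder 0.66 [201.4 219.2  47.1  51.3] ((199.13113403320312, 219.442626953125), (39.559303283691406, 37.854774475097656), 73.49563598632812)
scene plug 0.66 [300.8 208.3  17.8  24.6] ((301.609130859375, 208.47207641601562), (14.391904830932617, 27.358867645263672), 4.085616588592529)
scene plug 0.65 [282.6 243.6  15.1  39.1] ((284.0, 242.0), (36.0, 16.0), 90.0)
```

View pics/c1.png

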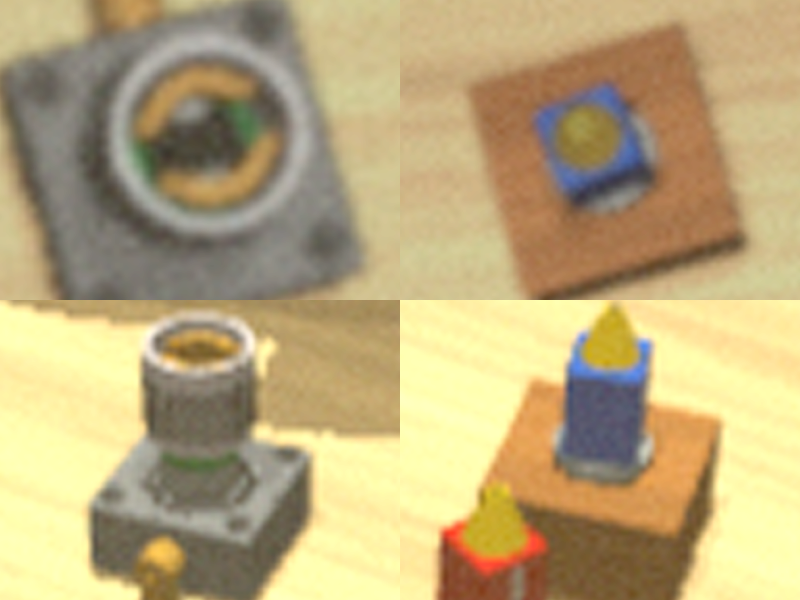

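The crop confirms that the blue nozzle is in the holder and the red one is only a look-alike. In the coupler crop the slots show green at about (246,120) and (143,157), with the ring centre at about (207,137). Now I'll fit the poses.

```bash
cat > fit.py <<'E'
from h import *
from scipy.optimize import minimize
t=cams.get_image("top");s=cams.get_image("scene")
def mask(d,u,v,w,h,f):
    im=crop(d,u,v,w,h,w*8,h*8);hsv=cv2.cvtColor(im,cv2.COLOR_BGR2HSV);return f(hsv)
def ren(d,u,v,w,h,polys):
    m=np.zeros((h*8,w*8),np.uint8)
    for P in polys:
        q=(proj(d,P)-[u-w/2,v-h/2])*8
        cv2.fillPoly(m,[cv2.convexHull(q.astype(np.float32)).astype(int)],1)
    return m>0
def rot(y):return np.array([[np.cos(y),-np.sin(y)],[np.sin(y),np.cos(y)]])
def box(x,y,yaw,a,z0,z1):
    c=(rot(yaw)@(np.array([[1,1],[1,-1],[-1,-1],[-1,1]]).T*a)).T+[x,y]
    return np.vstack([np.c_[c,[z]*4] for z in(z0,z1)])
blue=lambda k:(k[...,0]>100)&(k[...,0]<135)&(k[...,1]>90)
V=[(t,199,216,40,40),(s,301,206,40,40)]
B=[mask(*v,blue) for v in V]
def cost(p):
    c=0
    for v,b in zip(V,B):
        d=v[0]
        yel=mask(*v,lambda k:(k[...,0]>18)&(k[...,0]<34)&(k[...,1]>150)) if 0 else None
        m=ren(*v,[box(p[0],p[1],p[2],17,58,108)])
        a=np.linspace(0,6.28,24);cone=np.vstack([np.c_[p[0]+12*np.cos(a),p[1]+12*np.sin(a),108+0*a],[[p[0],p[1],132]]])
        ig=cv2.dilate(ren(*v,[cone]).astype(np.uint8),np.ones((17,17)))>0
        c+=((m!=b)&~ig).sum()/b.sum()
    return c
best=min((minimize(cost,[527,118,y],method="Nelder-Mead",options=dict(initial_simplex=[[527,118,y],[532,118,y],[527,123,y],[527,118,y+.15]])) for y in np.arange(-.75,.8,.3)),key=lambda r:r.fun)
print("plug",best.x,best.fun,[b.sum()/64 for b in B])
# coupler
c=ray(t,299+8/8.333,234-13/8.333,121);print("axis",c)
A,Bp=[ray(t,299+(x-200)/8.333,234+(y-150)/8.333,115) for x,y in((246,120),(143,157))]
print("slots",A,Bp,"angle",np.arctan2(*(A-Bp)[1::-1]),"mid",(A+Bp)/2)
# axis from scene: rim circle centre px in crop (200,346-300)
print("axis scene",ray(s,243+(200-200)/6.25,180+(345-300-150)/6.25,121))
pp=[ray(t,299+(x-200)/8.333,234+(y-150)/8.333,42) for x,y in((270,-5),(5,75),(360,255))];print("block edges",[np.arctan2(*(q-pp[1])[1::-1]) for q in pp[::2]],np.arctan2(*(pp[0]-pp[2])[1::-1]))
for n,z in(("glue",90),("mug",55)):
    for b in cams.boxes_of("top",n)[:1]:print(n,ray(t,*b["rect"][:2],z))
E
python3 fit.py
```

```text
plug [5.29301910e+02 1.21104159e+02 4.01315012e-01] 8.341611210527304 [np.float64(40.015625), np.float64(29.21875)]
axis [ 460.74502237 -118.1280957   121.        ]
slots [ 465.20952152 -130.08324975  115.        ] [457.49480749 -99.72802328 115.        ] angle -1.3219176777452515 mid [ 461.35216451 -114.90563651  115.        ]
axis scene [ 465.09779995 -116.1440907   121.        ]
block edges [np.float64(-1.3715985427843587), np.float64(-2.1398019200258944)] 0.21472142608077155
glue [571.96936501 340.3063455   90.        ]
mug [467.78342872 355.03923132  55.        ]
```

```bash
python3 - <<'E'
s=open('fit.py').read()
s=s.replace("hsv=cv2.cvtColor(im,cv2.COLOR_BGR2HSV);return f(hsv)","return f(cv2.GaussianBlur(im,(0,0),5).astype(int))")
s=s.replace('blue=lambda k:(k[...,0]>100)&(k[...,0]<135)&(k[...,1]>90)','blue=lambda k:(k[...,0]-k[...,2]>8)')
s+='''
p=best.x
for i,(v,b) in enumerate(zip(V,B)):
    im=crop(*v,v[3]*8,v[4]*8);m=ren(*v,[box(*p,17,58,108)]).astype(np.uint8)
    cv2.drawContours(im,cv2.findContours(b.astype(np.uint8),0,2)[0],-1,(0,255,0),1);cv2.drawContours(im,cv2.findContours(m,0,2)[0],-1,(0,0,255),1)
    V[i]=im
K=crop(t,299,234,40,40,320,320)
def ell(r,z,col,c=c):
    a=np.linspace(0,6.283,60);q=(proj(t,np.c_[c[0]+r*np.cos(a),c[1]+r*np.sin(a),z+0*a])-[279,214])*8
    cv2.polylines(K,[q.astype(int)],True,col,1)
ell(28,121,(0,0,255));ell(21,115,(255,0,0));ell(13,115,(255,0,0))
cv2.imwrite("pics/fit%d.png"%(len(__import__('os').listdir('pics'))),cv2.resize(np.hstack(V+[K]),(800,267)))
'''
open('fit.py','w').write(s)
E
python3 fit.py;ls pics
```

```text
plug [5.31280614e+02 1.22475150e+02 3.99282955e-01] 0.8700752757089543 [np.float64(91.6875), np.float64(167.359375)]
axis [ 460.74502237 -118.1280957   121.        ]
slots [ 465.20952152 -130.08324975  115.        ] [457.49480749 -99.72802328 115.        ] angle -1.3219176777452515 mid [ 461.35216451 -114.90563651  115.        ]
axis scene [ 465.09779995 -116.1440907   121.        ]
block edges [np.float64(-1.3715985427843587), np.float64(-2.1398019200258944)] 0.21472142608077155
glue [574.91612755 334.56886205  90.        ]
mug [469.27553185 357.70629858  55.        ]
c1.png
fit3.png
scene0.png
top0.png
```

View pics/fit3.png

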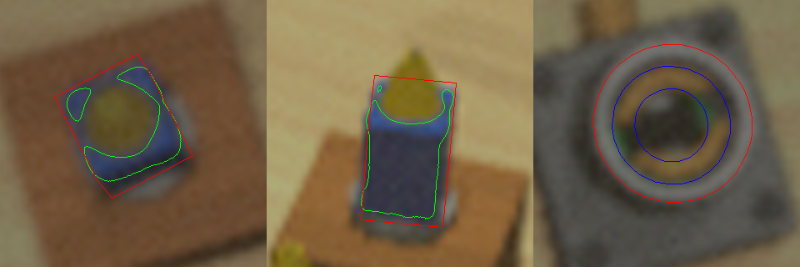

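The fit is good to about 2 mm. The broad side facing the scene camera has no stripe, so the nozzle's keys lie at yaw ≈ 1.97. Next: measure the slot angle from the ring's colour profile, and move over the coupler.

```bash
cat >> h.py <<'E'
def go(x,y,z,yaw=None):
    "shift (25 mm units) in tool axes and turn (5 deg units) to target; yaw of tool x"
    o=ctrl.get_obs();M=R.from_rotvec(o["orientation"]).as_matrix();c=np.arctan2(M[1,0],M[0,0])
    print("at",np.round(o["ee_pos"],1),"yaw",round(c,3),"tilt",np.round(M[2],3),"| shift",np.round(M.T@(np.array([x,y,z])-o["ee_pos"])/25,3),"turn",None if yaw is None else round(-np.degrees(yaw-c)/5,3),
      "F",np.round(o["ft_force"],1),"w",round(float(o["width"]),1),"t",round(float(o["t"]),2))
def prof(d,cx,cy):
    a=np.radians(np.arange(0,360,5));pr=0
    im=d["image"].astype(np.float32)
    for r in(15,16,17,18,19):
        q=proj(d,np.c_[cx+r*np.cos(a),cy+r*np.sin(a),115+0*a]).astype(np.float32)
        v=cv2.remap(im,q[:,0],q[:,1],cv2.INTER_LINEAR);v=v.reshape(-1,3);pr=pr+(v[:,0]-v[:,1])
    return np.degrees(a),pr/5
def slot(d,cx,cy):
    a,p=prof(d,cx,cy);f=(p[:36]+p[36:])/2
    w=[np.sum(f*np.exp(-((((a[:36]-c+90)%180-90)/20)**2))) for c in range(180)]
    F=np.sum(f*np.exp(-2j*np.radians(a[:36])))
    return np.argmin(w),(np.degrees(-np.angle(F)/2)+90)%180
E
python3 - <<'E'
from h import *
t=cams.get_image("top")
for c in((460.7,-118.1),(462,-117),(460,-116),(461,-119.5)):print(c,slot(t,*c))
print(np.round(prof(t,460.7,-118.1)[1]).astype(int))
go(462,-117,222,.4)
E
```

```text
(460.7, -118.1) (np.int64(106), np.float64(109.04788599538398))
(462, -117) (np.int64(105), np.float64(105.64991652614184))
(460, -116) (np.int64(107), np.float64(110.78755635952012))
(461, -119.5) (np.int64(106), np.float64(107.48714324725628))
[ 22  22  23  23  23  23  23  23  22  22  22  22  22  21  20  17  13   5
  -3  -9 -10 -10  -8  -4   2   9  15  18  18  16  16  17  18  18  18  18
  16  16  18  20  20  20  21  22  22  22  23  22  22  21  21  20  18  14
   8   3  -1  -2  -3  -2  -2   2   9  14  17  21  22  22  23  23  22  22]
at [ 265.5 -565.8  222.7] yaw 0.439 tilt [ 0.  0. -1.] | shift [ 14.74  -12.913   0.027] turn 0.444 F [-1.5 -0.3 -0.3] w 87.9 t 1.25
```

Emit:
{"op": "move_arm", "data": {
  "steps": [
    [[0.921, -0.806, 0], 0, 0],
    [[0.921, -0.806, 0], 0, 0],
    [[0.921, -0.806, 0], 0, 0],
    [[0.921, -0.806, 0], 0, 0],
    [[0.921, -0.806, 0], 0, 0],
    [[0.921, -0.806, 0], 0, 0],
    [[0.921, -0.806, 0], 0, 0],
    [[0.921, -0.806, 0], 0, 0],
    [[0.921, -0.806, 0], 0, 0],
    [[0.921, -0.806, 0], 0, 0],
    [[0.921, -0.806, 0], 0, 0],
    [[0.921, -0.806, 0], 0, 0],
    [[0.921, -0.806, 0], 0, 0],
    [[0.921, -0.806, 0], 0, 0],
    [[0.921, -0.806, 0], 0, 0],
    [[0.921, -0.806, 0], 0, 0],
    [[0, 0, 0], 0, 0],
    [[0, 0, 0], 0, 0]
  ]
}}

```text
t: 2.75
ee_pos: [462.5, -116.3, 222.8]
orientation: [3.065, 0.689, 0.0]
ft_force: [0.0, -0.0, -0.4]
width: 88.2
grasp_force: 0.0
```

Emit:
{"op": "move_arm", "data": {
  "steps": [
    [[0, 0, 0.8], 0, 0],
    [[0, 0, 0.8], 0, 0],
    [[0, 0, 0.8], 0, 0],
    [[0, 0, 0.8], 0, 0],
    [[0, 0, 0.8], 0, 0],
    [[0, 0, 0.8], 0, 0],
    [[0, 0, 0.6], 0, 0],
    [[0, 0, 0], 0, 0],
    [[0, 0, 0], 0, 1],
    [[0, 0, 0], 0, 1],
    [[0, 0, 0], 0, 1],
    [[0, 0, 0], 0, 1],
    [[0, 0, 0], 0, 1],
    [[0, 0, 0], 0, 1],
    [[0, 0, 0], 0, 1],
    [[0, 0, 0], 0, 1],
    [[0, 0, 0], 0, 1],
    [[0, 0, 0], 0, 1]
  ]
}}

```text
t: 4.25
ee_pos: [462.9, -118.2, 88.5]
orientation: [3.064, 0.685, 0.002]
ft_force: [0.4, -5.3, 2.6]
width: 54.6
grasp_force: 30.0
```

```bash
python3 -c "
from h import *
go(462,-117,88)"
```

```text
at [ 462.9 -118.2   88.5] yaw 0.44 tilt [ 0.001  0.002 -1.   ] | shift [-0.013 -0.059  0.019] turn None F [ 0.4 -5.3  2.6] w 54.6 t 4.25
```

Emit:
{"op": "move_arm", "data": {
  "steps": [
    [[0, 0, 0.1], 0, 1],
    [[0, 0, 0.1], 0, 1],
    [[0, 0, 0.1], 0, 1],
    [[0, 0, 0.1], 0, 1],
    [[0, 0, 0.1], 0, 1],
    [[0, 0, 0.1], 0, 1],
    [[0, 0, 0.1], 0, 1],
    [[0, 0, 0], 0, 1],
    [[0, 0, 0], 0, 1],
    [[0, 0, 0], 0, 1]
  ]
}}

```text
t: 5.08
ee_pos: [463.2, -118.2, 71.9]
orientation: [3.064, 0.686, 0.003]
ft_force: [-2.9, -4.0, 14.2]
width: 54.8
grasp_force: 30.0
```

Emit:
{"op": "move_arm", "data": {
  "steps": [
    [[0, 0, 0.05], 0, 1],
    [[0, 0, 0], 0, 1],
    [[0, 0, 0], 0, 0],
    [[0, 0, 0], 0, 0],
    [[0, 0, 0], 0, 0],
    [[0, 0, 0], 0, 0],
    [[0, 0, 0], 0, 0],
    [[0, 0, 0], 0, 0],
    [[0, 0, 0], 0, 0],
    [[0, 0, -0.8], 0, 0],
    [[0, 0, -0.9], 0, 0],
    [[0, 0, -0.9], 0, 0],
    [[0, 0, -0.9], 0, 0],
    [[0, 0, -0.9], 0, 0],
    [[0, 0, -0.9], 0, 0],
    [[0, 0, -0.7], 0, 0],
    [[0, 0, 0], 0, 0],
    [[0, 0, 0], 0, 0]
  ]
}}

```text
t: 6.58
ee_pos: [462.5, -117.5, 219.4]
orientation: [3.065, 0.684, 0.003]
ft_force: [-0.8, 0.2, -0.6]
width: 87.7
grasp_force: 0.0
```

```bash
python3 -c "
from h import *
s=cams.get_image('scene')
cv2.imwrite('pics/c2.png',cv2.convertScaleAbs(crop(s,243,180,64,48),alpha=1.6))
go(530,121,215,.4)"
```

```text
at [ 461.7 -117.3  218.4] yaw 0.439 tilt [-0. -0. -1.] | shift [ 6.522 -7.469  0.138] turn 0.445 F [-0.2 -0.3 -0.1] w 87.8 t 6.63
```

View pics/c2.png

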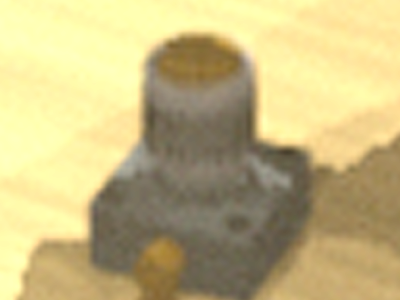

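The sleeve stays back: in the crop the brass ring stands proud at (200,60) and the green band is covered. Now to the nozzle.

Emit:
{"op": "move_arm", "data": {
  "steps": [
    [[0.652, -0.747, 0], 0, 0],
    [[0.652, -0.747, 0], 0, 0],
    [[0.652, -0.747, 0], 0, 0],
    [[0.652, -0.747, 0], 0, 0],
    [[0.652, -0.747, 0], 0, 0],
    [[0.652, -0.747, 0], 0, 0],
    [[0.652, -0.747, 0], 0, 0],
    [[0.652, -0.747, 0], 0, 0],
    [[0.652, -0.747, 0], 0, 0],
    [[0.652, -0.747, 0], 0, 0],
    [[0, 0, 0.5], 0.445, 0],
    [[0, 0, 0.9], 0, 0],
    [[0, 0, 0.9], 0, 0],
    [[0, 0, 0.9], 0, 0],
    [[0, 0, 0.9], 0, 0],
    [[0, 0, 0.9], 0, 0],
    [[0, 0, 0.6], 0, 0],
    [[0, 0, 0.4], 0, 0],
    [[0, 0, 0], 0, 0],
    [[0, 0, 0], 0, 0]
  ]
}}

```text
t: 8.3
ee_pos: [529.6, 120.8, 68.0]
orientation: [3.079, 0.624, -0.003]
ft_force: [0.4, -0.9, -0.7]
width: 87.7
grasp_force: 0.0
```

Emit:
{"op": "move_arm", "data": {
  "steps": [
    [[0, 0, 0], 0, 1],
    [[0, 0, 0], 0, 1],
    [[0, 0, 0], 0, 1],
    [[0, 0, 0], 0, 1],
    [[0, 0, 0], 0, 1],
    [[0, 0, 0], 0, 1],
    [[0, 0, 0], 0, 1],
    [[0, 0, 0], 0, 1],
    [[0, 0, 0], 0, 1],
    [[0, 0, 0], 0, 1],
    [[0, 0, 0], 0, 1],
    [[0, 0, 0], 0, 1]
  ]
}}

```text
t: 9.3
ee_pos: [530.3, 121.0, 69.0]
orientation: [-3.079, -0.624, 0.0]
ft_force: [-0.7, 0.4, 3.1]
width: 35.1
grasp_force: 28.7
```

```bash
python3 -c "
from h import *
go(530,121,66,.4)"
```

```text
at [530.3 121.   69. ] yaw 0.4 tilt [-0. -0. -1.] | shift [-0.009 -0.005  0.12 ] turn -0.0 F [-0.7  0.4  3.1] w 35.1 t 9.3
```

Emit:
{"op": "move_arm", "data": {
  "steps": [
    [[0, 0, 0], 0, 0],
    [[0, 0, 0], 0, 0],
    [[0, 0, 0], 0, 0],
    [[0, 0, 0], 0, 0],
    [[0, 0, 0], 0, 0],
    [[0, 0, 0], 0, 0]
  ]
}}

```text
t: 9.8
ee_pos: [530.3, 120.9, 68.9]
orientation: [3.079, 0.624, -0.0]
ft_force: [-0.0, -1.1, 0.6]
width: 71.6
grasp_force: 0.0
```

Emit:
{"op": "move_arm", "data": {
  "steps": [
    [[0, 0, 0], -0.9, 0],
    [[0, 0, 0], -0.9, 0],
    [[0, 0, 0], -0.9, 0],
    [[0, 0, 0], -0.9, 0],
    [[0, 0, 0], -0.9, 0],
    [[0, 0, 0], -0.9, 0],
    [[0, 0, 0], -0.9, 0],
    [[0, 0, 0], -0.9, 0],
    [[0, 0, 0], -0.9, 0],
    [[0, 0, 0], -0.9, 0],
    [[0, 0, 0], -0.9, 0],
    [[0, 0, 0], -0.9, 0],
    [[0, 0, 0], -0.9, 0],
    [[0, 0, 0], -0.9, 0],
    [[0, 0, 0], -0.9, 0],
    [[0, 0, 0], -0.9, 0],
    [[0, 0, 0], -0.9, 0],
    [[0, 0, 0], -0.9, 0],
    [[0, 0, 0], -0.9, 0],
    [[0, 0, 0], -0.9, 0]
  ]
}}

```text
t: 11.47
ee_pos: [530.3, 120.9, 68.9]
orientation: [1.731, 2.622, -0.0]
ft_force: [-0.7, 1.0, 0.2]
width: 87.6
grasp_force: 0.0
```

Emit:
{"op": "move_arm", "data": {
  "steps": [
    [[0, 0, 0], 0, 0],
    [[0, 0, 0], 0, 1],
    [[0, 0, 0], 0, 1],
    [[0, 0, 0], 0, 1],
    [[0, 0, 0], 0, 1],
    [[0, 0, 0], 0, 1],
    [[0, 0, 0], 0, 1],
    [[0, 0, 0], 0, 1],
    [[0, 0, 0], 0, 1],
    [[0, 0, 0], 0, 1],
    [[0, 0, 0], 0, 1],
    [[0, 0, 0], 0, 1]
  ]
}}

```text
t: 12.47
ee_pos: [530.5, 121.0, 69.0]
orientation: [1.736, 2.618, 0.001]
ft_force: [1.5, 1.6, -0.8]
width: 34.8
grasp_force: 28.9
```

```bash
python3 -c "
from h import *
go(461.5,-118,190,1.85)"
```

```text
at [530.5 121.   69. ] yaw 1.971 tilt [-0.     0.001 -1.   ] | shift [-7.732 -6.264 -4.844] turn 1.384 F [ 1.5  1.6 -0.8] w 34.8 t 12.47
```

Emit:
{"op": "move_arm", "data": {
  "steps": [
    [[0, 0, -0.4], 0, 1],
    [[0, 0, -0.8], 0, 1],
    [[0, 0, -0.8], 0, 1],
    [[0, 0, -0.8], 0, 1],
    [[0, 0, -0.8], 0, 1],
    [[0, 0, -0.8], 0, 1],
    [[0, 0, -0.44], 0, 1],
    [[0, 0, 0], 0, 1]
  ]
}}

```text
t: 13.13
ee_pos: [531.5, 121.1, 192.5]
orientation: [1.734, 2.616, 0.005]
ft_force: [0.8, -0.5, -1.9]
width: 34.4
grasp_force: 28.9
```

Emit:
{"op": "move_arm", "data": {
  "steps": [
    [[-0.3, -0.264, 0], 0, 1],
    [[-0.6, -0.5, 0], 0, 1],
    [[-0.6, -0.5, 0], 0, 1],
    [[-0.6, -0.5, 0], 0, 1],
    [[-0.6, -0.5, 0], 0, 1],
    [[-0.6, -0.5, 0], 0, 1],
    [[-0.6, -0.5, 0], 0, 1],
    [[-0.6, -0.5, 0], 0, 1],
    [[-0.6, -0.5, 0], 0, 1],
    [[-0.6, -0.5, 0], 0, 1],
    [[-0.6, -0.5, 0], 0, 1],
    [[-0.6, -0.5, 0], 0, 1],
    [[-0.6, -0.5, 0], 0, 1],
    [[-0.232, 0, 0], 0, 1],
    [[0, 0, 0], 0.692, 1],
    [[0, 0, 0], 0.692, 1],
    [[0, 0, 0], 0, 1],
    [[0, 0, 0], 0, 1]
  ]
}}

```text
t: 14.63
ee_pos: [460.7, -117.9, 189.0]
orientation: [-1.888, -2.509, 0.001]
ft_force: [-0.3, -0.1, -2.3]
width: 34.4
grasp_force: 28.9
```

```bash
python3 -c "
from h import *
t=cams.get_image('top');s=cams.get_image('scene')
cv2.imwrite('pics/c3.png',cv2.convertScaleAbs(np.hstack([crop(s,243,170,80,80,400,400),crop(t,299,234,80,80,400,400)]),alpha=1.6))
go(461.5,-118,190,1.85)"
```

```text
at [ 461.  -117.8  189.4] yaw 1.852 tilt [ 0.001 -0.001 -1.   ] | shift [-0.013  0.019 -0.025] turn 0.021 F [-0.2  0.7 -2.8] w 34.9 t 14.73
```

View pics/c3.png

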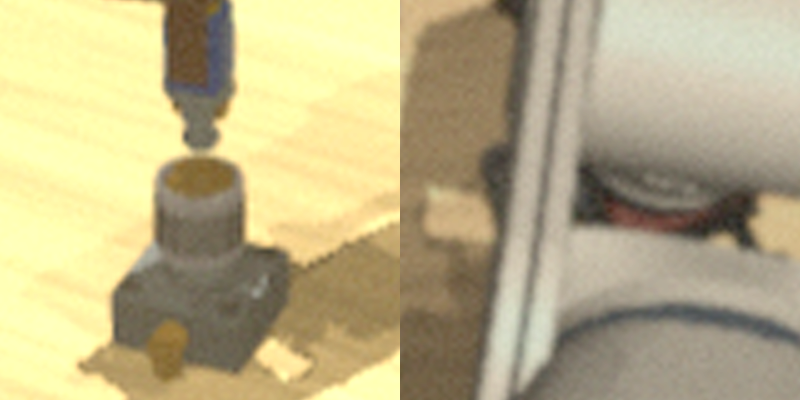

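The nose (200,140) hangs over the mouth (200,175). Descending in stages while watching the forces.

Emit:
{"op": "move_arm", "data": {
  "steps": [
    [[0, 0, 0.3], 0, 1],
    [[0, 0, 0.3], 0, 1],
    [[0, 0, 0.2], 0, 1],
    [[0, 0, 0.2], 0, 1],
    [[0, 0, 0.2], 0, 1],
    [[0, 0, 0], 0, 1],
    [[0, 0, 0], 0, 1]
  ]
}}

```text
t: 15.32
ee_pos: [461.3, -118.1, 159.6]
orientation: [-1.89, -2.509, 0.0]
ft_force: [0.7, -1.3, -4.4]
width: 35.0
grasp_force: 28.9
```

Emit:
{"op": "move_arm", "data": {
  "steps": [
    [[0, 0, 0.15], 0, 1],
    [[0, 0, 0.15], 0, 1],
    [[0, 0, 0.15], 0, 1],
    [[0, 0, 0.15], 0, 1],
    [[0, 0, 0.1], 0, 1],
    [[0, 0, 0], 0, 1],
    [[0, 0, 0], 0, 1]
  ]
}}

```text
t: 15.9
ee_pos: [462.1, -118.2, 142.6]
orientation: [1.89, 2.508, 0.001]
ft_force: [2.3, 1.1, 2.0]
width: 33.8
grasp_force: 30.0
```

The keys have dropped: TCP z is 142.6, past the 147 landing height, and only the ejector pushes back. Pushing home.

Emit:
{"op": "move_arm", "data": {
  "steps": [
    [[0, 0, 0.1], 0, 1],
    [[0, 0, 0.1], 0, 1],
    [[0, 0, 0.1], 0, 1],
    [[0, 0, 0.1], 0, 1],
    [[0, 0, 0.05], 0, 1],
    [[0, 0, 0], 0, 1],
    [[0, 0, 0], 0, 1],
    [[0, 0, 0], 0, 1]
  ]
}}

```text
t: 16.57
ee_pos: [462.0, -118.3, 131.8]
orientation: [1.89, 2.508, 0.001]
ft_force: [1.4, 0.9, 5.0]
width: 33.5
grasp_force: 30.0
```

```bash
python3 -c "
from h import *
s=cams.get_image('scene')
cv2.imwrite('pics/c4.png',cv2.convertScaleAbs(crop(s,243,170,64,64,500,500),alpha=1.6))
go(462,-118,132,1.85)"
```

```text
at [ 462.  -118.3  131.8] yaw 1.85 tilt [-0.001  0.001 -1.   ] | shift [ 0.013  0.004 -0.01 ] turn 0.001 F [ 0.4 -0.6  5.3] w 33.9 t 16.62
```

View pics/c4.png

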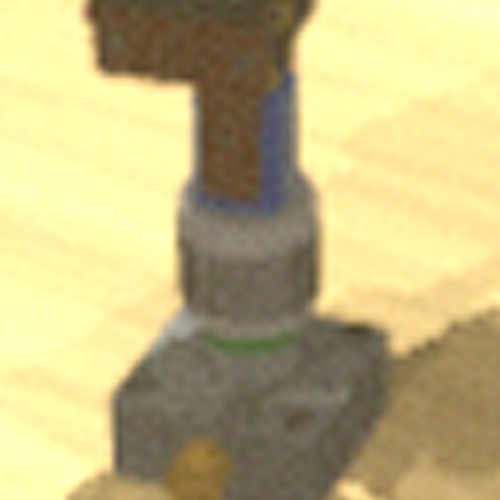

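The green band shows again at (250,340) and the sleeve encloses the flange, so it has sprung up. One small extra push, then release and retreat.

Emit:
{"op": "move_arm", "data": {
  "steps": [
    [[0, 0, 0.08], 0, 1],
    [[0, 0, 0], 0, 1],
    [[0, 0, 0], 0, 1],
    [[0, 0, 0], 0, 0],
    [[0, 0, 0], 0, 0],
    [[0, 0, 0], 0, 0],
    [[0, 0, 0], 0, 0],
    [[0, 0, 0], 0, 0],
    [[0, 0, 0], 0, 0],
    [[0, 0, 0], 0, 0],
    [[0, 0, -0.4], 0, 0],
    [[0, 0, -0.8], 0, 0],
    [[0, 0, -0.8], 0, 0],
    [[0, 0, -0.8], 0, 0],
    [[0, 0, -0.8], 0, 0],
    [[0, 0, -0.8], 0, 0],
    [[0, 0, -0.4], 0, 0],
    [[0, 0, 0], 0, 0],
    [[0, 0, 0], 0, 0],
    [[0, 0, 0], 0, 0]
  ]
}}

```text
t: 18.28
ee_pos: [460.6, -117.9, 248.2]
orientation: [-1.89, -2.508, 0.001]
ft_force: [0.2, -0.2, 0.2]
width: 87.7
grasp_force: 0.0
```

```bash
python3 -c "
from h import *
s=cams.get_image('scene')
cv2.imwrite('pics/c5.png',cv2.convertScaleAbs(crop(s,243,170,64,64,500,500),alpha=1.6))
go(462,-118,132,1.85)"
```

```text
at [ 460.5 -117.9  248. ] yaw 1.85 tilt [ 0.001 -0.002 -1.   ] | shift [-0.027  0.064  4.641] turn -0.0 F [-0.5  0.5 -0.4] w 87.9 t 18.33
```

View pics/c5.png

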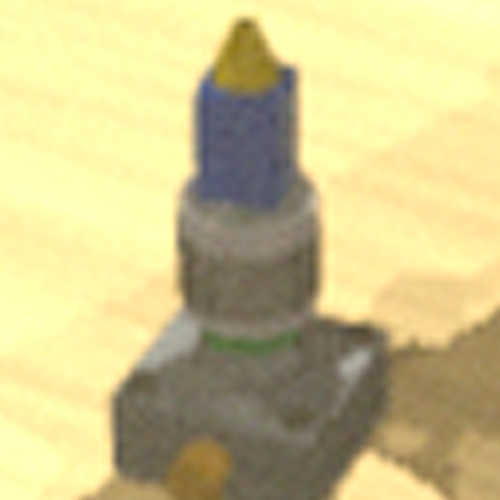

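The nozzle stands upright at (245,120) with the sleeve up and the green band visible at (250,340). The gripper is clear, so I'm handing in.

```bash
python3 -c "
from workcell import ctrl
print(ctrl.close_job())"
```

```text
the job is handed in; nothing more can be done
None
```

The blue nozzle stands upright and released in the coupler with the sleeve sprung up, the other things on the bench weren't touched, and the job was handed in at about 18 s; no verdict was returned.

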